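# Set the brake adjuster and lock it

## Robot

A 6-joint arm with a two-finger parallel gripper is mounted at the origin on the work surface. World frame = base frame: x ahead of the robot, y to its left, z up, the work surface at z = 0. Lengths are in m, angles in degrees, forces in N, time in s.
With the tool pointing down it reaches from about 0.3 to 0.75 m from the base axis. Payload 8.5 kg.
Tool frame: the origin (TCP) lies between the finger pads; the fingertips stand env.finger_overhang ahead of it and the grasp point (between the pads) lies 2 mm behind it (env.finger_overhang is the distance from the TCP to the fingertips, in m); z points along the fingers, y is the line along which they close (so a half turn about z gives the same grasp; the last joint's range is limited). The gripper opens to 85 mm and grips with 20 to 120 N. Pads are 22 mm wide; open, the fingers measure 114 mm over their backs; the gripper's body (76 mm by 85 mm) begins 54 mm behind the grasp point. The pads swing forward as they close: fully open they stand 13 mm farther back than shut.
Start: joints at [59.399, 21.807, 74.336, -0, 83.858, -12.336], TCP at [0.172, 0.522, 0.248] pointing down, gripper open.
Joint ranges: [-178.18, 178.18], [-50.72, 133.34], [12.68, 142.11], [-81.47, 261.47], [9.98, 163.14], [-165.26, 165.26]. Speed limits (degrees/s): [136.94, 136.94, 180, 180, 180, 180].

## Interface

Orientations are given as a 3x3 rotation matrix whose columns are the frame's x, y, z axes.
In Python, from rig import env gives the robot as it stands. The module is installed in compiled form; this text tells all that it offers.
- The arm moves only by the tool jog_arm, never from a script. Its arguments are lists of equal length, an entry for each row: "hand": the finger opening in m, from 0 to 0.0854; "travel": the shift along the world's x, y, z in m, a list of three; "yaw": the turn about the world's z in rad. A call has exactly 5 rows; each row shifts and turns the commanded pose from where the row before left it; what a row does not reach is not made up. A row lasts 1/8 s, in which the tool goes at most 62.5 mm and 10.7 degrees, less where a joint would pass 70% of its speed; a pose out of reach is approached as far as the arm can. A call is refused whole if a number of a shift passes 0.0625 or a number of a turn 0.188, either way. A call with a gripper value outside its range is refused whole. The fingers move at their own pace and stop on an object; "grip_force" is the grip in N (left out, the last holds). Time passes only in rows, so rows that do not move let the fingers close, or fill a call up. It gives the time, the measured TCP pose, the force, the opening and the grip force at its end, in the units of the state.
- env.observe(): the state, without advancing time (a new reading comes with each control period).
- env.get_image(name): name is "scene" or "top"; returns the picture (384x512x3 uint8, red, green, blue); there is no depth.
- env.calibration(name): a dict with "fx", "fy", "cx", "cy" (pixels), "position" and "rotation" of the camera in the world. Camera axes: x right, y down, z forward; pixel columns grow to the right and rows downward; lengths in m; the calibration is good to about 2 mm. A picture is of the moment at which its call begins. calibration takes no time and is no camera call.
- env.close_job(): hands the job in; it is judged then, once.
The state is a dict: "time_s": time; "q": joint angles; "qvel": joint speeds; "joint_efforts": joint torques, N m; "position": TCP position; "tool_rot": TCP orientation; "ft_force": force on the tool from outside, world axes, zero at the start; "wrist_torque": the same for the moment, N m; "grip_width": finger opening in m; "gripper_force": force on a finger pad.
Only numpy, scipy, OpenCV 4.12 (cv2) and the standard library are available. Lean on these libraries where they do the work, as an engineer would, in place of code of your own. Each camera call takes 0.05 s, during which the arm holds its last target. There are 200 camera calls.

## Task

Set the brake on the motor test stand: turn the T-bar screw clockwise until you feel it bottom, gently and without forcing it, then back it off a quarter turn. Then swing the orange-knobbed lock lever all the way over, and let go, leaving the other things on the bench alone.

Things in the scene. Friction and masses are not known exactly. Their poses are not given: they have to be found in the camera images.
- plate (a point): Top centre of the test stand's aluminium plate (200 x 420 x 15 mm). Axes of the stand: z up, y along the plate towards the black servo motor (80 to 205 mm from the screw axis, top 112 mm above the table), x away from the robot; its yaw varies. A blue brake bridge, top 117 mm above the table, stands under the T-bar.
- screw_axis (a point): Fixed point of the stand on the screw's vertical axis at the T-bar's mid height, 150 mm above the table. Axes as the stand's.
- tbar (a point): Centre of the T-bar on the brake screw: dark steel, 50 mm long (its x; +x end red), 10 mm thick (its y), 28 mm high (136 to 164 mm above the table), free all round, on a stem 12 mm across. It turns with the screw about the vertical axis through this point, does not rise or sink, runs with 0.06 N m of friction and stays where it is left. Clockwise from above is in.
- boss (a point): Brass boss round the screw, top 123 mm above the table. The screw starts 1.0 to 2.6 rad from its stop; the T-bar's direction at the stop differs every time and cannot be seen. From first touch the moment climbs 1.5 N m per rad: bottom it to 0.2 to 0.3 N m in all; over 0.43 N m (0.29 rad of wind-up) forces it. Let go, the wind-up springs back; the quarter turn counts from there.
- lock_pivot (a point): Fixed point on the lock lever's vertical pivot axis, over a grey post 36 mm across, 115 mm from the screw axis towards the stand's -y; 118 mm above the table. Axes as the stand's.
- lock_knob (a point): Middle of the lever's upright orange knob: a round post 16 mm across from 96 to 133 mm above the table (this point 118 mm), 60 mm from the pivot at the end of the flat lever (14 mm wide, top 96 mm). The lever swings level about the pivot and stays where it is left (about 1.5 N at the knob moves it).
- lock (a joint): Lever angle in rad: 0 open (lever points along the stand's -x, towards the robot), grows anticlockwise from above to its stop at 1.45 (locked, lever points along the stand's -y). It starts between 0 and 0.3.
- driver_mid (a point): Bystander: lying green-handled screwdriver; the point is about its middle. To be left alone.
- spanner_mid (a point): Bystander: lying steel spanner; the point is about its middle. To be left alone.
- cleaner_mid (a point): Bystander: upright spray can, 52 mm across, 160 mm high; the point is about its middle. To be left alone.
- grease_mid (a point): Bystander: jar with yellow cap, 60 mm across, 70 mm high; the point is about its middle. To be left alone.
- spider_mid (a point): Bystander: orange ring, 40 mm across, 12 mm high, on the stand's plate; the point is about its middle. To be left alone.
- pin_mid (a point): Bystander: upright brass pin, 18 mm across, 22 mm high, on the stand's plate; the point is about its middle. To be left alone.

How it is judged (in metres and radians):
On the way, in this order (a step that is already met when the one before it is completed fails the run):
1. the screw is turned in against its stop, with at least 0.15 N m (value of joint screw below 0.05 rad and value of joint seat below -0.1 rad), for 0.1 s.
2. the screw is backed off a quarter turn (90 degrees, within 15) from where it bottoms (value of joint screw between 1.301 and 1.841 rad), for 0.3 s.
At the end, for the whole second after the job is handed in: The screw stands a quarter turn (90 degrees, within 15) anticlockwise of where it rests on its stop, the lock lever is swung over to at least 1.25 of its 1.45 rad, both are at rest and released (all of step 2 and value of joint lock above 1.25 rad and velocity of joint lock between -0.05 and 0.05 rad/s and velocity of joint screw between -0.05 and 0.05 rad/s); the robot touches nothing.
It fails at once if the screw is forced: more than 0.43 N m (wound 0.29 rad past its stop) (value of joint seat below -0.29 rad).
It fails at once if the lock lever is swung past 0.6 rad while the screw is not a quarter turn off its stop (value of joint lock above 0.6 rad and not (value of joint screw between 1.301 and 1.841 rad)).
It fails at once if another thing on the bench is moved by more than 30 mm (distance of any of driver_mid, spanner_mid, cleaner_mid, grease_mid, spider_mid, pin_mid from where it was at the start of the episode above 0.03 m).
It also fails if it takes over 64 s, if anything falls off the work surface, if the arm or the gripper's body presses on something with over 40 N, if the wrist force passes 120 N, or if a joint passes its speed limit or range.

## Working session

There is one attempt and no reset: what is moved stays moved. The work goes in short steps, Python scripts to look and compute and a tool call to move; the robot and the scene stay as the last step left them, time stands still between calls to the robot, and variables do not carry over. Pictures are saved under pics/ and viewed, at most 10 in all, crops included, and the job is handed in when it is done.

Besides the shell and the picture viewer there is one more tool, called after "Request:" as name(argument=value, ...) on one line, values as JSON. jog_arm: Moves the arm, as the interface text tells. Its arguments: {"type":"object","properties":{"hand":{"type":"array"},"travel":{"type":"array"},"yaw":{"type":"array"},"grip_force":{"type":"number"}},"required":["hand","travel","yaw"]}

```bash
mkdir -p pics; python3 - <<'E'
from rig import env
import cv2
for n in("top","scene"):
    c=env.calibration(n);print(n,c)
    cv2.imwrite(f"pics/{n}0.png",cv2.cvtColor(env.get_image(n),cv2.COLOR_RGB2BGR))
s=env.observe();print(s,env.finger_overhang)
E
```

```text
top {'fx': 347.332736301738, 'fy': 347.332736301738, 'cx': 257.26662458239906, 'cy': 194.67237409713545, 'position': array([0.44021484, 0.01712535, 1.06938169]), 'rotation': array([[-0.01467973, -0.99561457,  0.09239117],
       [-0.9998478 ,  0.01548754,  0.0080324 ],
       [-0.00942809, -0.09225919, -0.99569039]])}
scene {'fx': 401.8486354240597, 'fy': 401.8486354240597, 'cx': 257.82122983840384, 'cy': 195.4235379046753, 'position': array([1.14812701, 0.98511109, 0.86161507]), 'rotation': array([[-0.8338977 ,  0.31150623, -0.45560783],
       [ 0.5514746 ,  0.43715583, -0.71047206],
       [-0.02214485, -0.84371716, -0.53633101]])}
{'time_s': 0.1, 'q': array([ 5.93994521e+01,  2.18369662e+01,  7.43772690e+01, -9.79945306e-04,
        8.38568559e+01, -1.23378194e+01]), 'qvel': array([-0.01518391,  0.01530421, -0.09306984, -0.13362505,  0.00148129,
        0.02292043]), 'joint_efforts': array([ 3.91451293e-03, -4.49224162e+01, -2.31658083e+01, -1.69734972e-04,
        3.62715422e-03,  1.51320296e-05]), 'position': array([0.1722644 , 0.52209108, 0.24779353]), 'tool_rot': array([[-9.49630032e-01,  3.13372655e-01, -6.16978077e-04],
       [ 3.13373164e-01,  9.49629454e-01, -1.07663569e-03],
       [ 2.48512371e-04, -1.21574996e-03, -9.99999230e-01]]), 'ft_force': array([ 0.27545847, -0.88508089, -0.2220654 ]), 'wrist_torque': array([ 0.01335116,  0.02162332, -0.02317582]), 'gripper_force': 0.0, 'grip_width': 0.08542266949527985} 0.017
```

View pics/top0.png

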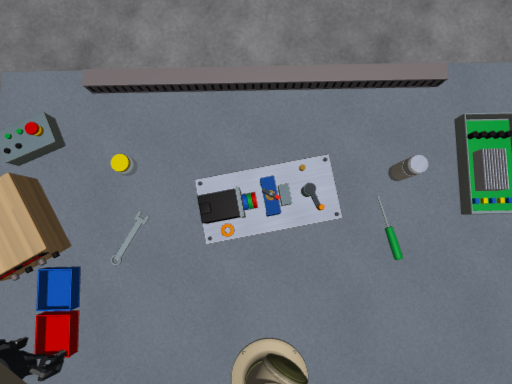

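View pics/scene0.png

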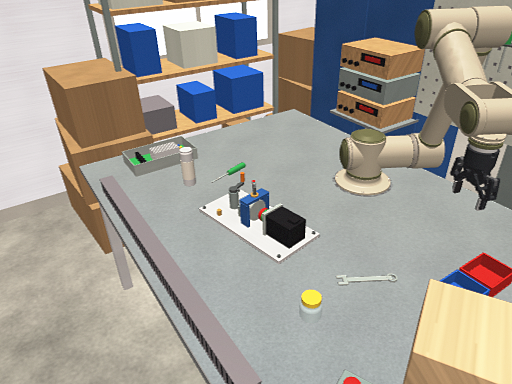

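The top view shows the plate with its corners near (196,179), (329,156), (340,217) and (206,243). The T-bar is near (272,195) with a red end, the knob at (321,207) and the pivot at (309,188). I'll zoom in.

```bash
cat > h.py <<'E'
from rig import env
import cv2,numpy as np
def ray(n,u,v,z):
    c=env.calibration(n);d=c["rotation"]@np.array([(u-c["cx"])/c["fx"],(v-c["cy"])/c["fy"],1.])
    p=c["position"];return p+d*(z-p[2])/d[2]
def px(n,P):
    c=env.calibration(n);q=c["rotation"].T@(np.array(P)-c["position"]);return c["fx"]*q[0]/q[2]+c["cx"],c["fy"]*q[1]/q[2]+c["cy"]
def crop(n,f,x0,x1,y0,y1,s):
    im=env.get_image(n)[y0:y1,x0:x1,::-1]
    cv2.imwrite(f,cv2.resize(im,None,fx=s,fy=s,interpolation=cv2.INTER_CUBIC))
E
python3 - <<'E'
from h import *
crop("top","pics/t1.png",190,345,150,250,5)
crop("scene","pics/s1.png",195,325,165,265,6)
E
```

```text
(no output)
```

View pics/t1.png

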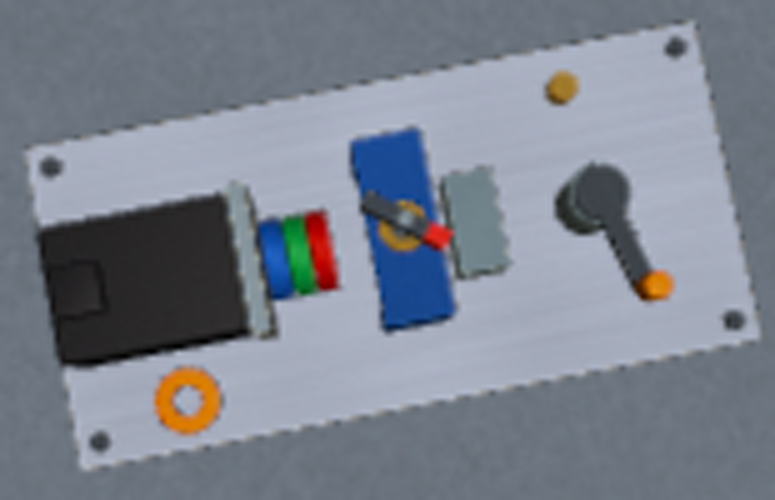

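View pics/s1.png

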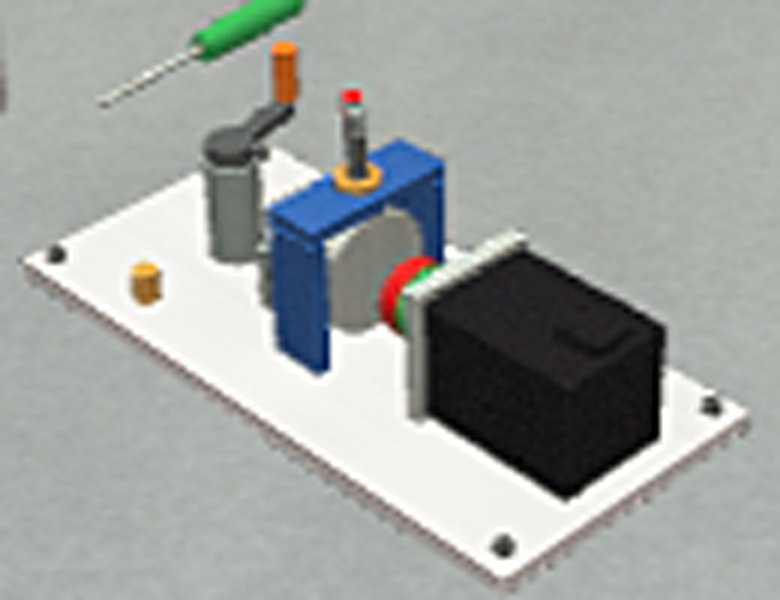

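The crops show the T-bar running from its dark end (372,203) to its red end (440,237), the pivot cap at (600,190) and the knob top at (655,284), all in crop pixels. The plate corners are clear.

```bash
python3 - <<'E'
from h import *
f=lambda u,v,z:ray("top",190+(u-2)/5,150+(v-2)/5,z)[:2]
C=np.array([f(*c,.015) for c in[(25,150),(692,22),(760,338),(82,468)]]);print(C,C.mean(0))
e=(C[0]-C[1])+(C[3]-C[2]);yaw=np.arctan2(-e[0],e[1]);print("yaw",yaw,np.degrees(yaw),[np.linalg.norm(C[i]-C[i-1]) for i in range(4)])
a,b=f(367,201,.164),f(446,238,.164);print("tbar",a,b,(a+b)/2,np.linalg.norm(a-b),np.degrees(np.arctan2(*(b-a)[::-1])))
S=f(404,224,.123);print("boss",S)
k=f(656,284,.133);p=f(603,188,.096);print("knob",k,"piv",p,np.linalg.norm(k-p))
for nm,P in(("sc",(a+b)/2),):
    print("pred piv",P+.115*np.array([np.sin(yaw),-np.cos(yaw)]))
d=k-p;print("leverang",np.degrees(np.arctan2(d[1],d[0])-yaw-np.pi)%360)
u,v=195+352/6,165+97/6;print("red scene",ray("scene",u,v,.16));u,v=195+285/6,165+48/6;print("knob scene",ray("scene",u,v,.133))
u,v=195+357/6,165+177/6;print("boss scene",ray("scene",u,v,.123))
E
```

```text
[[ 0.58745128  0.21709364]
 [ 0.66030779 -0.19378956]
 [ 0.46568517 -0.22834133]
 [ 0.39358318  0.18229273]] [ 0.52675686 -0.00568613]
yaw 0.17465434362925233 10.006956763583757 [np.float64(0.19696685571337275), np.float64(0.4172925594972451), np.float64(0.1976658516290602), np.float64(0.4169160897990644)]
tbar [0.53681599 0.0092152 ] [ 0.51671394 -0.03177139] [ 0.52676497 -0.01127809] 0.045650769002120936 -116.12584120254253
boss [ 0.52821998 -0.01117758]
knob [ 0.49270795 -0.14603201] piv [ 0.5493483  -0.12438822] 0.06063483502305564
pred piv [ 0.54674826 -0.12452856]
leverang 10.906240106504185
red scene [ 0.51322681 -0.02909638  0.16      ]
knob scene [ 0.48994112 -0.14254419  0.133     ]
boss scene [ 0.5267278  -0.00490222  0.123     ]
```

Request:
jog_arm(hand=[0.045,0.045,0.045,0.045,0.045], travel=[[0.0237,-0.0354,0],[0.0237,-0.0354,0],[0.0237,-0.0354,0],[0.0237,-0.0354,0],[0.0237,-0.0354,0]], yaw=[0.0957,0.0957,0.0957,0.0957,0.0957])

```text
time_s: 0.82
position: [0.2914, 0.3441, 0.2483]
tool_rot: [[-0.987, -0.162, 0.0], [-0.162, 0.987, -0.0], [-0.0, -0.0, -1.0]]
ft_force: [0.6, -0.4, 0.0]
grip_width: 0.0449
gripper_force: 0.0
```

Request:
jog_arm(hand=[0.045,0.045,0.045,0.045,0.045], travel=[[0.0237,-0.0354,0],[0.0237,-0.0354,0],[0.0237,-0.0354,0],[0.0237,-0.0354,0],[0.0237,-0.0354,0]], yaw=[0.0957,0.0957,0.0957,0.0957,0.0957])

```text
time_s: 1.45
position: [0.4099, 0.167, 0.2483]
tool_rot: [[-0.801, -0.598, 0.0], [-0.598, 0.801, 0.0], [-0.0, 0.0, -1.0]]
ft_force: [1.4, -0.3, 1.0]
grip_width: 0.045
gripper_force: 0.0
```

Request:
jog_arm(hand=[0.045,0.045,0.045,0.045,0.045], travel=[[0.0237,-0.0354,0],[0.0237,-0.0354,0],[0.0237,-0.0354,0],[0.0237,-0.0354,0],[0.0235,-0.0354,0]], yaw=[0.0957,0.0957,0.0957,0.0957,0.0957])

```text
time_s: 2.08
position: [0.5307, 0.001, 0.2481]
tool_rot: [[-0.455, -0.89, -0.002], [-0.89, 0.455, -0.01], [0.01, -0.002, -1.0]]
ft_force: [-0.3, 1.5, 0.4]
grip_width: 0.0449
gripper_force: 0.0
```

```bash
python3 - <<'E'
from h import *
s=env.observe();print(s["time_s"],s["q"],s["position"],np.degrees(np.arctan2(s["tool_rot"][1,0],s["tool_rot"][0,0])),s["ft_force"],s["wrist_torque"])
crop("scene","pics/s2.png",195,325,145,245,6)
E
```

```text
2.075 [ -12.41563515   19.93331096   77.32243655   -0.5846668    82.75476481
 -165.27538695] [0.530675   0.0009926  0.24805399] -117.06713166648953 [-0.30629929  1.48514669  0.37013556] [-0.02534762 -0.02389069  0.1907434 ]
```

View pics/s2.png

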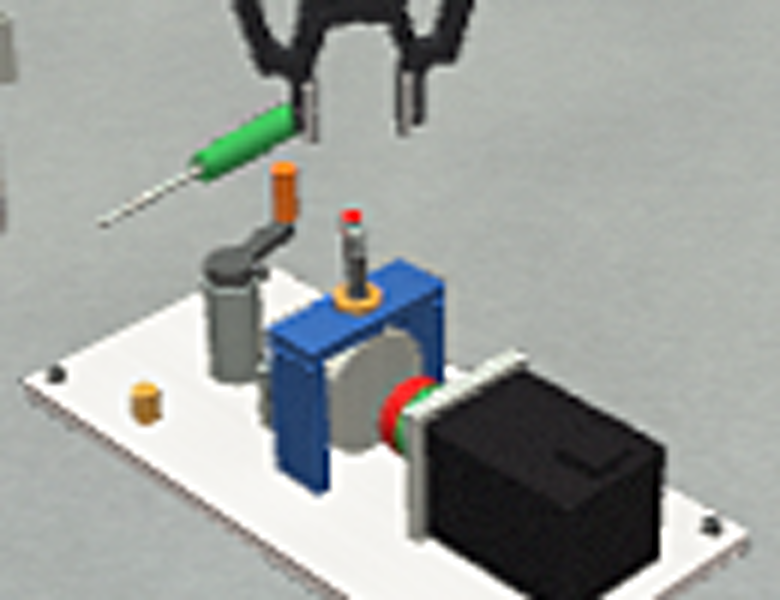

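The gripper is above the stand, but joint 6 sits on its limit (q6 = -165.3). I'll back off in yaw by 5° or more. The grip will then align the bar slightly clockwise, which is the wanted direction.

Request:
jog_arm(hand=[0.045,0.045,0.045,0.045,0.045], travel=[[0,0,0],[0,0,0],[0,0,0],[0,0,-0.02],[0,0,0]], yaw=[-0.06,-0.04,0,0,0])

```text
time_s: 2.75
position: [0.5295, 0.0029, 0.2272]
tool_rot: [[-0.54, -0.842, -0.006], [-0.842, 0.54, -0.009], [0.01, 0.0, -1.0]]
ft_force: [0.6, 0.1, 1.4]
grip_width: 0.0448
gripper_force: 0.0
```

```bash
cat > o.py <<'E'
from h import *
s=env.observe();print(s["time_s"],"q1,6",s["q"][[0,5]].round(2),"pos",s["position"].round(4),"yaw",np.degrees(np.arctan2(s["tool_rot"][1,0],s["tool_rot"][0,0])).round(2),"F",s["ft_force"].round(2),"M",s["wrist_torque"].round(3),"w",s["grip_width"].round(4),s["gripper_force"])
E
python3 o.py
```

```text
Traceback (most recent call last):
  File "o.py", line 2, in <module>
    s=env.observe();print(s["time_s"],"q1,6",s["q"][[0,5]].round(2),"pos",s["position"].round(4),"yaw",np.degrees(np.arctan2(s["tool_rot"][1,0],s["tool_rot"][0,0])).round(2),"F",s["ft_force"].round(2),"M",s["wrist_torque"].round(3),"w",s["grip_width"].round(4),s["gripper_force"])
                                                                                                                                                                                                                                            ^^^^^^^^^^^^^^^^^^^^^
AttributeError: 'float' object has no attribute 'round'
```

Request:
jog_arm(hand=[0.045,0.045,0.045,0.045,0.045], travel=[[-0.0025,-0.0124,0],[0,0,-0.03],[0,0,-0.03],[0,0,0],[0,0,0]], yaw=[0.015,0.015,0,0,0])

```text
time_s: 3.38
position: [0.5283, -0.0098, 0.1696]
tool_rot: [[-0.515, -0.857, -0.001], [-0.857, 0.515, -0.01], [0.009, -0.005, -1.0]]
ft_force: [-0.6, -0.1, 0.2]
grip_width: 0.0447
gripper_force: 0.0
```

```bash
sed -i 's/s\["grip_width"\].round(4)/round(float(s["grip_width"]),4)/' o.py; python3 o.py; python3 -c "
from h import *
crop('scene','pics/s3.png',215,295,150,220,8)"
```

```text
3.375 q1,6 [ -13.65 -162.49] pos [ 0.5283 -0.0098  0.1696] yaw -120.97 F [-0.64 -0.06  0.2 ] M [0.032 0.015 0.025] w 0.0447 0.0
```

View pics/s3.png

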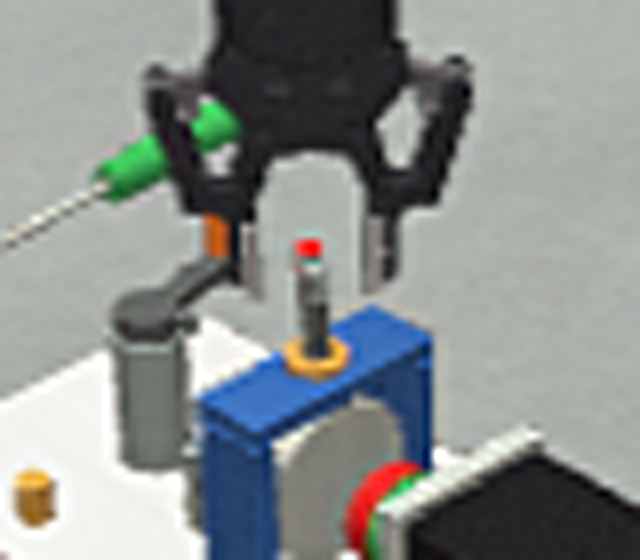

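The T-bar sits centred between the open fingers, with its red end at (310,248). Next I'll descend and grip lightly.

Request:
jog_arm(hand=[0.045,0.03,0.015,0.005,0.005], travel=[[0,0,-0.017],[0,0,0],[0,0,0],[0,0,0],[0,0,0]], yaw=[0,0,0,0,0], grip_force=30)

```text
time_s: 4.05
position: [0.5281, -0.0098, 0.1522]
tool_rot: [[-0.515, -0.857, -0.001], [-0.857, 0.515, -0.01], [0.009, -0.005, -1.0]]
ft_force: [-1.6, -0.4, 6.9]
grip_width: 0.0095
gripper_force: 29.4
```

```bash
python3 o.py
```

```text
4.05 q1,6 [ -13.66 -162.45] pos [ 0.5281 -0.0098  0.1522] yaw -120.98 F [-1.56 -0.4   6.9 ] M [0.101 0.137 0.042] w 0.0095 29.41695347428322
```

Request:
jog_arm(hand=[0.005,0.005,0.005,0.005,0.005], travel=[[0,0,0],[0,0,0],[0,0,0],[0,0,0],[0,0,0]], yaw=[-0.08,-0.08,-0.08,-0.08,-0.08])

```text
time_s: 4.68
position: [0.5281, -0.0098, 0.1522]
tool_rot: [[-0.81, -0.587, -0.004], [-0.587, 0.81, -0.008], [0.008, -0.004, -1.0]]
ft_force: [-0.4, 0.2, 7.2]
grip_width: 0.0098
gripper_force: 29.2
```

```bash
python3 o.py
```

```text
4.675 q1,6 [ -13.68 -139.43] pos [ 0.5281 -0.0098  0.1522] yaw -144.05 F [-0.36  0.19  7.23] M [0.105 0.036 0.034] w 0.0098 29.15936127305031
```

Request:
jog_arm(hand=[0.005,0.005,0.005,0.005,0.005], travel=[[0,0,0],[0,0,0],[0,0,0],[0,0,0],[0,0,0]], yaw=[-0.08,-0.08,-0.08,-0.08,-0.04])

```text
time_s: 5.3
position: [0.5281, -0.0098, 0.1522]
tool_rot: [[-0.964, -0.265, -0.006], [-0.265, 0.964, -0.006], [0.008, -0.004, -1.0]]
ft_force: [-0.0, 0.3, 5.5]
grip_width: 0.0094
gripper_force: 29.2
```

```bash
python3 o.py
```

```text
5.3 q1,6 [ -13.74 -118.96] pos [ 0.5281 -0.0098  0.1522] yaw -164.63 F [-0.    0.31  5.52] M [0.083 0.107 0.037] w 0.0094 29.15910243988037
```

Request:
jog_arm(hand=[0.005,0.005,0.005,0.005,0.005], travel=[[0,0,0],[0,0,0],[0,0,0],[0,0,0],[0,0,0]], yaw=[-0.04,-0.04,-0.04,-0.03,0])

```text
time_s: 5.92
position: [0.5281, -0.0099, 0.1522]
tool_rot: [[-0.993, -0.119, -0.007], [-0.119, 0.993, -0.004], [0.008, -0.003, -1.0]]
ft_force: [-0.9, 0.3, 6.7]
grip_width: 0.0094
gripper_force: 29.2
```

```bash
python3 o.py
```

```text
5.925 q1,6 [ -13.77 -110.5 ] pos [ 0.5281 -0.0099  0.1522] yaw -173.14 F [-0.91  0.31  6.7 ] M [0.046 0.101 0.036] w 0.0094 29.162926822900772
```

Request:
jog_arm(hand=[0.005,0.005,0.005,0.005,0.005], travel=[[0,0,0],[0,0,0],[0,0,0],[0,0,0],[0,0,0]], yaw=[-0.04,-0.04,-0.04,-0.03,0])

```text
time_s: 6.55
position: [0.5281, -0.0099, 0.1522]
tool_rot: [[-1.0, 0.03, -0.008], [0.03, 1.0, -0.003], [0.007, -0.003, -1.0]]
ft_force: [-1.0, 0.2, 5.5]
grip_width: 0.0095
gripper_force: 29.2
```

```bash
python3 o.py
```

```text
6.55 q1,6 [ -13.8  -101.96] pos [ 0.5281 -0.0099  0.1522] yaw 178.26 F [-1.03  0.23  5.5 ] M [0.036 0.109 0.054] w 0.0095 29.162839204072952
```

Request:
jog_arm(hand=[0.005,0.005,0.005,0.005,0.005], travel=[[0,0,0],[0,0,0],[0,0,0],[0,0,0],[0,0,0]], yaw=[-0.04,-0.04,-0.04,-0.03,0])

```text
time_s: 7.18
position: [0.5281, -0.0099, 0.1522]
tool_rot: [[-0.984, 0.179, -0.008], [0.179, 0.984, -0.001], [0.007, -0.003, -1.0]]
ft_force: [-0.9, -0.1, 6.1]
grip_width: 0.0094
gripper_force: 29.2
```

```bash
python3 o.py
```

```text
7.175 q1,6 [-13.84 -93.44] pos [ 0.5281 -0.0099  0.1522] yaw 169.67 F [-0.9  -0.13  6.11] M [0.032 0.082 0.063] w 0.0094 29.16247844696045
```

Request:
jog_arm(hand=[0.005,0.005,0.005,0.005,0.005], travel=[[0,0,0],[0,0,0],[0,0,0],[0,0,0],[0,0,0]], yaw=[-0.04,-0.04,-0.04,-0.03,0])

```text
time_s: 7.8
position: [0.5281, -0.0099, 0.1522]
tool_rot: [[-0.946, 0.324, -0.008], [0.324, 0.946, 0.0], [0.007, -0.002, -1.0]]
ft_force: [-0.2, -0.7, 6.2]
grip_width: 0.0097
gripper_force: 30.1
```

```bash
python3 o.py
```

```text
7.8 q1,6 [-13.88 -84.92] pos [ 0.5281 -0.0099  0.1522] yaw 161.08 F [-0.18 -0.68  6.22] M [0.064 0.059 0.098] w 0.0097 30.145511627197266
```

Request:
jog_arm(hand=[0.005,0.005,0.005,0.005,0.005], travel=[[0,0,0],[0,0,0],[0,0,0],[0,0,0],[0,0,0]], yaw=[-0.02,-0.02,-0.02,0,0])

```text
time_s: 8.43
position: [0.5281, -0.0098, 0.1522]
tool_rot: [[-0.925, 0.38, -0.008], [0.38, 0.925, 0.001], [0.007, -0.002, -1.0]]
ft_force: [-0.9, -0.0, 6.5]
grip_width: 0.0098
gripper_force: 32.1
```

```bash
python3 o.py
```

```text
8.425 q1,6 [-13.89 -81.53] pos [ 0.5281 -0.0098  0.1522] yaw 157.67 F [-0.93 -0.02  6.52] M [0.08  0.052 0.174] w 0.0098 32.120873630046844
```

Request:
jog_arm(hand=[0.005,0.005,0.005,0.005,0.005], travel=[[0,0,0],[0,0,0],[0,0,0],[0,0,0],[0,0,0]], yaw=[-0.02,-0.02,-0.02,0,0])

```text
time_s: 9.05
position: [0.5281, -0.0099, 0.1522]
tool_rot: [[-0.901, 0.435, -0.008], [0.435, 0.901, 0.001], [0.007, -0.002, -1.0]]
ft_force: [-0.9, -1.1, 6.2]
grip_width: 0.0094
gripper_force: 34.3
```

```bash
python3 o.py
```

```text
9.05 q1,6 [-13.9  -78.13] pos [ 0.5281 -0.0099  0.1522] yaw 154.24 F [-0.91 -1.11  6.16] M [0.039 0.126 0.288] w 0.0094 34.308747947216034
```

It bottomed at about 0.25 to 0.29 N m, and first touch was near tool yaw 162.8°. The target yaw is therefore 252.8°, which would take joint 6 out of range. I'll back off most of the way, regrip half a turn round, and finish from there.

Request:
jog_arm(hand=[0.005,0.005,0.005,0.005,0.005], travel=[[0,0,0],[0,0,0],[0,0,0],[0,0,0],[0,0,0]], yaw=[0.1,0.13,0.13,0.13,0.13])

```text
time_s: 9.68
position: [0.5281, -0.0098, 0.1522]
tool_rot: [[-0.985, -0.173, -0.007], [-0.173, 0.985, -0.005], [0.008, -0.003, -1.0]]
ft_force: [-0.0, 0.5, 6.0]
grip_width: 0.0097
gripper_force: 29.2
```

Request:
jog_arm(hand=[0.005,0.005,0.005,0.005,0.005], travel=[[0,0,0],[0,0,0],[0,0,0],[0,0,0],[0,0,0]], yaw=[0.13,0.13,0.13,0.13,0.12])

```text
time_s: 10.3
position: [0.5281, -0.0098, 0.1522]
tool_rot: [[-0.687, -0.727, -0.003], [-0.727, 0.687, -0.009], [0.008, -0.004, -1.0]]
ft_force: [-1.6, 0.9, 6.1]
grip_width: 0.0096
gripper_force: 29.3
```

```bash
python3 o.py
```

```text
10.3 q1,6 [ -13.67 -150.08] pos [ 0.5281 -0.0098  0.1522] yaw -133.37 F [-1.65  0.93  6.11] M [ 0.076  0.086 -0.054] w 0.0096 29.261648654937744
```

Request:
jog_arm(hand=[0.075,0.075,0.075,0.075,0.075], travel=[[0,0,0],[0,0,0],[0,0,0],[0,0,0],[0,0,0.01]], yaw=[0,0,0,0,0])

```text
time_s: 10.92
position: [0.5273, -0.0097, 0.161]
tool_rot: [[-0.69, -0.724, -0.006], [-0.724, 0.69, -0.008], [0.01, -0.001, -1.0]]
ft_force: [-0.1, -0.3, 0.3]
grip_width: 0.0748
gripper_force: 0.0
```

```bash
python3 o.py
```

```text
10.925 q1,6 [ -13.67 -149.86] pos [ 0.5273 -0.0097  0.161 ] yaw -133.62 F [-0.14 -0.26  0.28] M [-0.021 -0.028  0.082] w 0.0748 0.0
```

Request:
jog_arm(hand=[0.075,0.075,0.075,0.075,0.075], travel=[[0,0,0],[0,0,0],[0,0,0],[0,0,0],[0,0,0]], yaw=[-0.157,-0.157,-0.157,-0.157,-0.157])

```text
time_s: 11.55
position: [0.5278, -0.0098, 0.1619]
tool_rot: [[-1.0, -0.02, -0.009], [-0.02, 1.0, -0.003], [0.009, -0.003, -1.0]]
ft_force: [0.7, -0.7, 0.1]
grip_width: 0.0752
gripper_force: 0.0
```

Request:
jog_arm(hand=[0.075,0.075,0.075,0.075,0.075], travel=[[0,0,0],[0,0,0],[0,0,0],[0,0,0],[0,0,0]], yaw=[-0.157,-0.157,-0.157,-0.157,-0.157])

```text
time_s: 12.18
position: [0.5278, -0.0098, 0.1619]
tool_rot: [[-0.721, 0.693, -0.008], [0.693, 0.721, 0.005], [0.009, -0.002, -1.0]]
ft_force: [-0.8, 0.7, 0.0]
grip_width: 0.0749
gripper_force: 0.0
```

Request:
jog_arm(hand=[0.075,0.075,0.075,0.075,0.075], travel=[[0,0,0],[0,0,0],[0,0,0],[0,0,0],[0,0,0]], yaw=[-0.157,-0.157,-0.157,-0.157,-0.157])

```text
time_s: 12.8
position: [0.5278, -0.0098, 0.1619]
tool_rot: [[-0.02, 1.0, -0.002], [1.0, 0.02, 0.009], [0.009, -0.002, -1.0]]
ft_force: [0.4, 0.2, -0.5]
grip_width: 0.075
gripper_force: 0.0
```

Request:
jog_arm(hand=[0.075,0.075,0.075,0.075,0.075], travel=[[0,0,0],[0,0,0],[0,0,0],[0,0,0],[0,0,0]], yaw=[-0.157,-0.157,-0.157,-0.157,-0.157])

```text
time_s: 13.42
position: [0.5278, -0.0098, 0.1619]
tool_rot: [[0.692, 0.722, 0.005], [0.722, -0.692, 0.008], [0.01, -0.002, -1.0]]
ft_force: [0.2, -0.5, -0.0]
grip_width: 0.0748
gripper_force: 0.0
```

```bash
python3 o.py
```

```text
13.425 q1,6 [-14.18  29.43] pos [ 0.5278 -0.0098  0.1619] yaw 46.19 F [ 0.2  -0.48 -0.  ] M [ 0.057 -0.009  0.02 ] w 0.0748 0.0
```

Request:
jog_arm(hand=[0.05,0.02,0.005,0.005,0.005], travel=[[0,0,-0.01],[0,0,0],[0,0,0],[0,0,0],[0,0,0]], yaw=[0,0,0,0,0])

```text
time_s: 14.05
position: [0.5279, -0.01, 0.1514]
tool_rot: [[0.688, 0.726, 0.006], [0.725, -0.688, 0.008], [0.01, -0.002, -1.0]]
ft_force: [0.9, -1.8, 0.1]
grip_width: 0.0096
gripper_force: 29.1
```

Request:
jog_arm(hand=[0.005,0.005,0.005,0.005,0.005], travel=[[0,0,0],[0,0,0],[0,0,0],[0,0,0],[0,0,0]], yaw=[0.0,0.15,0.15,0.1,0.06])

```text
time_s: 14.68
position: [0.5279, -0.01, 0.1514]
tool_rot: [[0.292, 0.956, 0.001], [0.956, -0.292, 0.009], [0.009, -0.002, -1.0]]
ft_force: [2.2, -2.1, -0.4]
grip_width: 0.009
gripper_force: 29.4
```

Request:
jog_arm(hand=[0.005,0.005,0.005,0.005,0.005], travel=[[0,0,0],[0,0,0],[0,0,0],[0,0,0],[0,0,0]], yaw=[0,0,0,0,0])

```text
time_s: 15.3
position: [0.5279, -0.0099, 0.1513]
tool_rot: [[0.295, 0.956, 0.001], [0.955, -0.295, 0.009], [0.009, -0.002, -1.0]]
ft_force: [4.0, -3.6, 1.6]
grip_width: 0.0095
gripper_force: 29.5
```

```bash
python3 o.py
```

```text
15.3 q1,6 [-14.19   2.75] pos [ 0.5279 -0.0099  0.1513] yaw 72.84 F [ 4.04 -3.62  1.59] M [-0.589 -0.645 -0.057] w 0.0095 29.502113610506058
```

Request:
jog_arm(hand=[0.04,0.05,0.05,0.05,0.05], travel=[[0,0,0],[0,0,0],[0,0,0.02],[0,0,0.04],[0,0,0.04]], yaw=[0,0,0,0,0])

```text
time_s: 15.92
position: [0.527, -0.0093, 0.2519]
tool_rot: [[0.295, 0.956, -0.002], [0.956, -0.295, 0.011], [0.01, -0.005, -1.0]]
ft_force: [0.8, -0.5, -0.3]
grip_width: 0.0498
gripper_force: 0.0
```

```bash
python3 o.py;  python3 -c "
from h import *
crop('top','pics/t4.png',230,340,160,240,7)
crop('scene','pics/s4.png',205,305,150,230,7)"
```

```text
15.925 q1,6 [-14.17   2.9 ] pos [ 0.527  -0.0093  0.2519] yaw 72.87 F [ 0.77 -0.49 -0.32] M [-0.043  0.026  0.008] w 0.0498 0.0
```

View pics/s4.png

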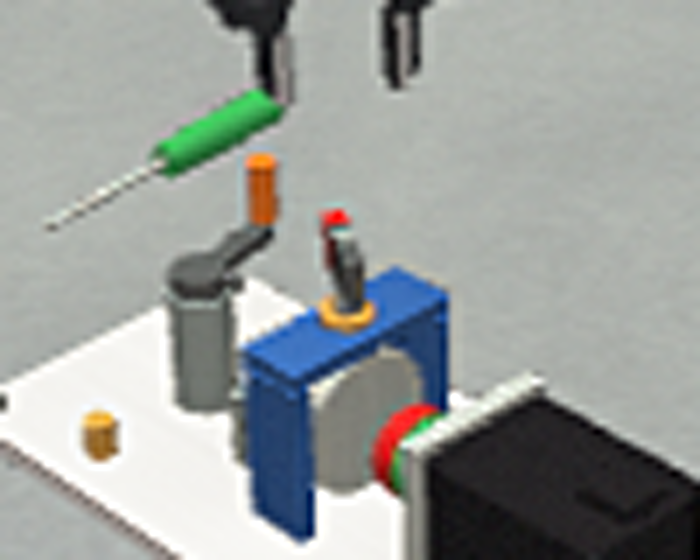

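The T-bar stands free, its red end pointing towards the robot and right as expected. Next is the lever: pivot about (0.548, -0.123), knob about (0.493, -0.145), tool yaw 21°.

Request:
jog_arm(hand=[0.05,0.05,0.05,0.05,0.05], travel=[[-0.0069,-0.0271,0],[-0.0069,-0.0271,0],[-0.0069,-0.0271,0],[-0.0069,-0.0271,0],[-0.0069,-0.0271,0]], yaw=[-0.181,-0.181,-0.181,-0.181,-0.181])

```text
time_s: 16.65
position: [0.4923, -0.1456, 0.2502]
tool_rot: [[0.936, 0.353, 0.006], [0.353, -0.936, 0.007], [0.008, -0.005, -1.0]]
ft_force: [0.3, 0.2, -0.2]
grip_width: 0.0499
gripper_force: 0.0
```

Request:
jog_arm(hand=[0.05,0.05,0.05,0.05,0.05], travel=[[0,0,0],[0,0,-0.04],[0,0,-0.04],[0,0,-0.02],[0,0,0]], yaw=[0,0,0,0,0])

```text
time_s: 17.27
position: [0.4925, -0.1439, 0.1498]
tool_rot: [[0.933, 0.361, 0.005], [0.361, -0.933, 0.008], [0.007, -0.006, -1.0]]
ft_force: [0.9, 0.4, -0.0]
grip_width: 0.0502
gripper_force: 0.0
```

```bash
python3 o.py;  python3 -c "
from h import *
crop('scene','pics/s5.png',205,305,140,220,7)"
```

```text
17.275 q1,6 [-29.79  38.82] pos [ 0.4925 -0.1439  0.1498] yaw 21.17 F [ 0.91  0.4  -0.01] M [ 0.     0.028 -0.025] w 0.0502 0.0
```

View pics/s5.png

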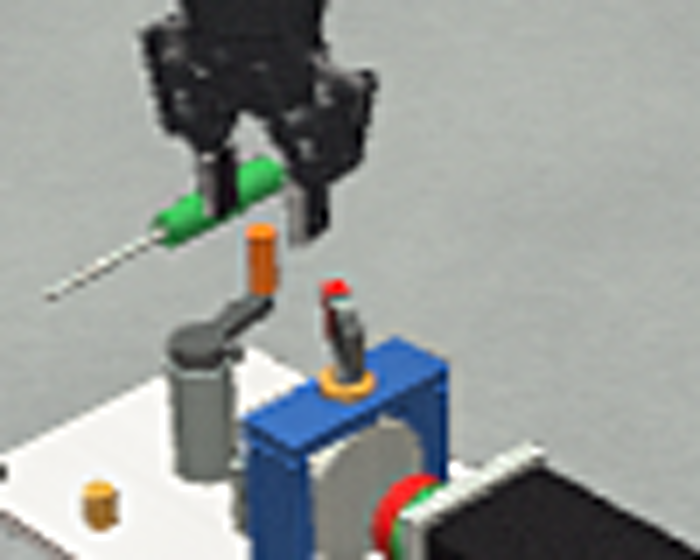

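The knob (262,240) lies between the fingers. I'll descend and close loosely around it, and compute the arc.

Request:
jog_arm(hand=[0.05,0.05,0.03,0.021,0.021], travel=[[0,0,-0.014],[0,0,-0.014],[0,0,0],[0,0,0],[0,0,0]], yaw=[0,0,0,0,0])

```text
time_s: 17.95
position: [0.4933, -0.1454, 0.1235]
tool_rot: [[0.934, 0.358, 0.009], [0.358, -0.934, 0.005], [0.01, -0.002, -1.0]]
ft_force: [0.7, -0.3, -0.0]
grip_width: 0.021
gripper_force: 0.0
```

```bash
python3 o.py; python3 -c "
from h import *
s=env.observe()['position'][:2];P=np.array([.548,-.1232]);print(s-P)
a=np.radians(201.3)+.12*np.arange(11);W=P+.06*np.c_[np.cos(a),np.sin(a)];W[0]=s;print(np.diff(W,axis=0).round(4).tolist(),W[-1])"
```

```text
17.95 q1,6 [-29.88  38.86] pos [ 0.4933 -0.1454  0.1235] yaw 21.0 F [ 0.7  -0.3  -0.01] M [ 0.003  0.014 -0.001] w 0.021 0.0
[-0.05473812 -0.02216945]
[[0.0018, -0.0062], [0.0038, -0.0061], [0.0045, -0.0056], [0.0051, -0.0051], [0.0057, -0.0044], [0.0062, -0.0037], [0.0066, -0.0029], [0.0069, -0.0021], [0.0071, -0.0013], [0.0072, -0.0004]] [ 0.54805753 -0.18319997]
```

Request:
jog_arm(hand=[0.021,0.021,0.021,0.021,0.021], travel=[[0.0018,-0.0062,0],[0.0038,-0.0061,0],[0.0045,-0.0056,0],[0.0051,-0.0051,0],[0.0057,-0.0044,0]], yaw=[0.12,0.12,0.12,0.12,0.12])

```text
time_s: 18.58
position: [0.5139, -0.1727, 0.1234]
tool_rot: [[0.565, 0.825, 0.003], [0.825, -0.565, 0.01], [0.009, -0.003, -1.0]]
ft_force: [-1.4, 1.9, 1.0]
grip_width: 0.0208
gripper_force: 0.8
```

Request:
jog_arm(hand=[0.021,0.021,0.021,0.021,0.021], travel=[[0.0062,-0.0037,0],[0.0066,-0.0029,0],[0.0069,-0.0021,0],[0.0071,-0.0013,0],[0.0072,-0.0004,0]], yaw=[0.12,0.12,0.12,0.12,0.12])

```text
time_s: 19.2
position: [0.548, -0.1832, 0.1234]
tool_rot: [[0.0, 1.0, -0.003], [1.0, -0.0, 0.009], [0.009, -0.003, -1.0]]
ft_force: [-2.1, 0.0, 0.1]
grip_width: 0.0209
gripper_force: 0.8
```

```bash
python3 o.py
```

```text
19.2 q1,6 [-30.38 -30.5 ] pos [ 0.548  -0.1832  0.1234] yaw 89.98 F [-2.13  0.01  0.05] M [ 0.008  0.288 -0.03 ] w 0.0209 0.814755130559206
```

Request:
jog_arm(hand=[0.021,0.021,0.021,0.021,0.021], travel=[[0.001,0,0],[0.001,0,0],[0.001,0,0],[0.001,0,0],[0,0,0]], yaw=[0.01,0.01,0.01,0.01,0])

```text
time_s: 19.82
position: [0.552, -0.183, 0.1232]
tool_rot: [[-0.036, 0.999, -0.003], [0.999, 0.036, 0.009], [0.01, -0.002, -1.0]]
ft_force: [-0.9, -0.5, -0.2]
grip_width: 0.0211
gripper_force: 0.4
```

Request:
jog_arm(hand=[0.021,0.021,0.021,0.021,0.021], travel=[[0.0005,0,0],[0.0005,0,0],[0.0005,0,0],[0.0005,0,0],[0,0,0]], yaw=[0,0,0,0,0])

```text
time_s: 20.45
position: [0.5538, -0.1831, 0.1231]
tool_rot: [[-0.036, 0.999, -0.003], [0.999, 0.036, 0.009], [0.01, -0.003, -1.0]]
ft_force: [-2.8, -0.8, 0.1]
grip_width: 0.0207
gripper_force: 1.4
```

Force is rising at the expected stop. I'll open, lift clear and verify.

Request:
jog_arm(hand=[0.04,0.045,0.045,0.045,0.045], travel=[[0,0,0],[0,0,0],[0,0,0.03],[0,0,0.05],[0,0,0.05]], yaw=[0,0,0,0,0])

```text
time_s: 21.08
position: [0.5539, -0.1829, 0.2546]
tool_rot: [[-0.036, 0.999, -0.003], [0.999, 0.036, 0.01], [0.01, -0.003, -1.0]]
ft_force: [0.5, 0.2, -0.2]
grip_width: 0.045
gripper_force: 0.0
```

Request:
jog_arm(hand=[0.045,0.045,0.045,0.045,0.045], travel=[[-0.04,-0.03,0.02],[-0.04,-0.03,0.02],[-0.04,-0.03,0],[0,0,0],[0,0,0]], yaw=[0,0,0,0,0])

```text
time_s: 21.7
position: [0.4343, -0.2728, 0.2932]
tool_rot: [[-0.036, 0.999, -0.002], [0.999, 0.036, 0.01], [0.01, -0.002, -1.0]]
ft_force: [-0.1, 0.6, 0.7]
grip_width: 0.045
gripper_force: 0.0
```

```bash
python3 o.py;  python3 -c "
from h import *
crop('top','pics/t6.png',230,345,150,235,6)"
```

```text
21.7 q1,6 [-45.52 -47.56] pos [ 0.4343 -0.2728  0.2932] yaw 92.04 F [-0.07  0.59  0.7 ] M [ 0.03  -0.007 -0.028] w 0.045 0.0
```

View pics/t6.png

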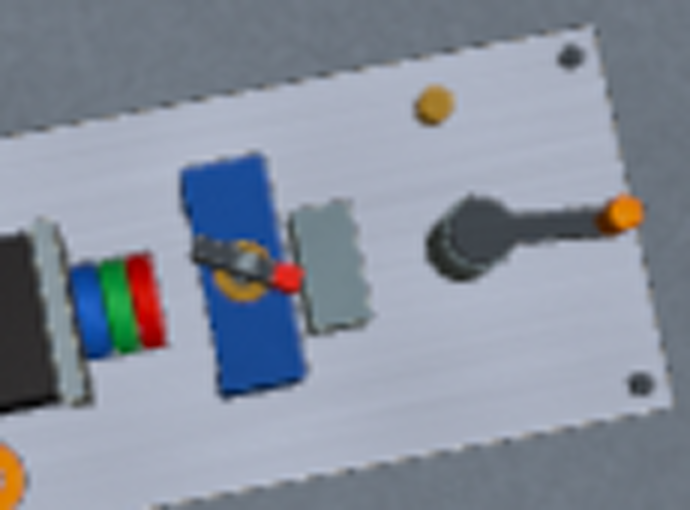

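The T-bar points at about -107° as intended, running from (200,247) to its red end at (290,278). The lever is fully over with the knob at (624,214), and the gripper is clear.

```bash
python3 -c "
from rig import env
print(env.close_job())"
```

```text
the job is handed in; nothing more can be done
None
```

I bottomed the screw at about 0.29 N m measured, backed it off a quarter turn, swung the lock lever over to its stop and let go clear of everything. The job was handed in at about 22 s; no verdict came back.

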